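# Put away the kiln furniture

### The job

Put away the loose kiln furniture: stand the square prop upright on the floor of the tray that already holds square props, and the round tube upright on the floor of the tray that already holds round tubes. Stack the three hat-shaped prop caps into one neat, centred stack on the floor of the empty tray, alternately brim down, brim up, brim down, without turning any of them over, so that crown meets crown and brim meets brim. Leave the vase and the clay bird that stand among them where they are, upright.

Things in the scene. Friction and masses are not known exactly. Their poses are not given: they have to be found in the camera images.
- cap_down_a: Fireclay prop cap, hat-shaped, 36 mm tall: round brim 62 mm across, 12 mm thick; crown 36 mm across, 24 mm tall. The brim's face has a round recess 44 mm across, 8 mm deep. Stands brim down, crown up. Origin: centre of its underside (the brim's face); z up along its axis. About 110 g. Identical to its twin; either may be used first.
- cap_down_b: Fireclay prop cap, hat-shaped, 36 mm tall: round brim 62 mm across, 12 mm thick; crown 36 mm across, 24 mm tall. The brim's face has a round recess 44 mm across, 8 mm deep. Stands brim down, crown up. Origin: centre of its underside (the brim's face); z up along its axis. About 110 g. Identical to its twin; either may be used first.
- cap_up: Fireclay prop cap, hat-shaped, 36 mm tall: round brim 62 mm across, 12 mm thick; crown 36 mm across, 24 mm tall. The brim's face has a round recess 44 mm across, 8 mm deep. This one stands upside down: crown on the table, brim on top (brim between 24 and 36 mm above its origin). Origin: centre of its underside (the crown's end); z up along its axis. About 110 g.
- square_prop: Fireclay kiln prop, a solid square post 38 x 38 mm and 90 mm tall, standing. Origin: centre of its underside; z up, x and y normal to its side faces. About 250 g.
- round_prop: Fireclay kiln prop, a round tube 40 mm across outside, bore 26 mm, 90 mm tall, standing. Origin: centre of its underside; z up along its axis. About 180 g.
- square_tray: Square props' tray: pale wooden tray, fixed, 130 (x) by 180 (y) mm outside, 20 mm tall, walls and floor 5 mm thick. Origin: centre of its underside, so its inner floor is at z = 5 mm. Two square props (38 x 38 x 90 mm), fixed, already stand in its +y half at x = +30 and -30, y = +50 mm; the -y half is free.
- round_tray: Round tubes' tray: pale wooden tray, fixed, 130 (x) by 180 (y) mm outside, 20 mm tall, walls and floor 5 mm thick. Origin: centre of its underside, so its inner floor is at z = 5 mm. Two round tubes (40 mm across, 90 mm tall), fixed, already stand in its +y half at x = +30 and -30, y = +50 mm; the -y half is free.
- empty_tray: Empty tray, for the caps: pale wooden tray, fixed, 130 (x) by 180 (y) mm outside, 20 mm tall, walls and floor 5 mm thick. Origin: centre of its underside, so its inner floor is at z = 5 mm. Nothing stands in it.
- vase: Bystander: grey-brown unfired vase, 130 mm tall, 68 mm across, loose, standing among the parts. Origin: centre of its underside.
- bird: Bystander: small pale clay bird, 102 mm tall, about 56 mm across with a tail reaching 50 mm along +x of its frame and a beak 29 mm along -x, loose, standing among the parts. Origin: centre of its underside.
Mind the look-alikes: they are no part of the job. Leave any pink or turquoise look-alike of the cap_down_a alone.

How it is judged (in metres and radians):
At the end, for the whole second after the job is handed in: Square prop and tube upright on the floor of their kind's tray; in the empty tray the caps stacked brim down, brim up, brim down, each centred on the one below within 10 mm; none of the five leaning over 0.12 rad; all at rest (x of square_prop in the frame of square_tray between -0.055 and 0.055 m and y of square_prop in the frame of square_tray between -0.08 and 0.08 m and z of square_prop in the frame of square_tray between 0.001 and 0.01 m and x of round_prop in the frame of round_tray between -0.055 and 0.055 m and y of round_prop in the frame of round_tray between -0.08 and 0.08 m and z of round_prop in the frame of round_tray between 0.001 and 0.01 m and ((x of cap_down_a in the frame of empty_tray between -0.055 and 0.055 m and y of cap_down_a in the frame of empty_tray between -0.08 and 0.08 m and z of cap_down_a in the frame of empty_tray between 0.001 and 0.01 m and horizontal distance between cap_up and cap_down_a below 0.01 m and z of cap_up in the frame of cap_down_a between 0.031 and 0.041 m and horizontal distance between cap_down_b and cap_up below 0.01 m and z of cap_down_b in the frame of cap_up between 0.031 and 0.041 m) or (x of cap_down_b in the frame of empty_tray between -0.055 and 0.055 m and y of cap_down_b in the frame of empty_tray between -0.08 and 0.08 m and z of cap_down_b in the frame of empty_tray between 0.001 and 0.01 m and horizontal distance between cap_up and cap_down_b below 0.01 m and z of cap_up in the frame of cap_down_b between 0.031 and 0.041 m and horizontal distance between cap_down_a and cap_up below 0.01 m and z of cap_down_a in the frame of cap_up between 0.031 and 0.041 m)) and angle between each of cap_down_a, cap_down_b, cap_up, square_prop, round_prop's own z axis and vertical below 0.12 rad and linear speed of each of cap_down_a, cap_down_b, cap_up, square_prop, round_prop below 0.02 m/s and angular speed of each of cap_down_a, cap_down_b, cap_up, square_prop, round_prop below 0.2 rad/s); the robot touches nothing.
It fails at once if the vase is shifted by more than 20 mm or tipped by more than 0.3 rad (distance of vase from where it was at the start of the episode above 0.02 m or angle between vase's own z axis and vertical above 0.3 rad).
It fails at once if the clay bird is shifted by more than 20 mm or tipped by more than 0.3 rad (distance of bird from where it was at the start of the episode above 0.02 m or angle between bird's own z axis and vertical above 0.3 rad).
It also fails if it takes over 128 s, if anything falls off the work surface, if the arm or the gripper's body presses on something with over 40 N, if the wrist force passes 120 N, or if a joint passes its speed limit or range.

### The arm

A 7-joint arm with a two-finger parallel gripper is mounted at the origin on the work surface. World frame = base frame: x ahead of the robot, y to its left, z up, the work surface at z = 0. Lengths are in mm, angles in rad, forces in N, time in s.
With the tool pointing down it reaches from about 400 to 925 mm from the base axis. Payload 4.1 kg.
Tool frame: the origin (TCP) lies midway between the tips of the shut fingers; the grasp point (between the pads) lies 19 mm behind it; z points along the fingers, y is the line along which they close (so a half turn about z gives the same grasp; the last joint's range is limited). The gripper opens to 85 mm and grips with 20 to 120 N. Pads are 22 mm wide; open, the fingers measure 114 mm over their backs; the gripper's body (76 mm by 85 mm) begins 54 mm behind the grasp point. The pads swing forward as they close: fully open they stand 13 mm farther back than shut.
Start: joints at [1.021, 0.398, 0.045, 1.537, -0.019, 1.207, -0.051], TCP at [283.236, -585.082, 231.347] pointing down, gripper open.
Joint ranges: [-2.82, 2.82], [-0.49, 2.23], [-1.37, 1.46], [0, 2.46], [-1.36, 4.5], [0.23, 2], [-2.94, 2.94]. Speed limits (rad/s): [2.57, 2.57, 3.14, 3.14, 3.14, 3.14, 3.14].

### API

Orientations are given as a unit quaternion [w, x, y, z].
In Python, from cell import arm, get_image, calibration gives the robot as it stands. Calls block until the motion is done:
- arm.move_ptp(position, orientation): joint-space move of the TCP to a pose.
- arm.servo_line(position, orientation=None, max_speed=150): straight line of the TCP; orientation=None keeps the orientation; max_speed is the mean speed in mm/s.
- arm.movej(angles): joint-space move.
- arm.let_go() and arm.grasp(grasp_force=None): open the fingers fully, or close them until they stop; grasp_force is the grip in N (None keeps the last).
- arm.sleep(seconds).
- arm.solve_ik(position, orientation): joint angles nearest the present ones, or None.
- arm.get_state(): the state.
- get_image(name): name is "scene" or "side" or "wrist"; returns (picture, depth): 420x560x3 uint8, red, green, blue; 420x560 float32, mm along the optical axis (not along the pixel's ray), 0 where there is no reading.
- calibration(name): a dict with "fx", "fy", "cx", "cy" (pixels), "D" ([k1, k2, p1, p2, k3] as OpenCV has them; the pictures are not rectified), "xyz" and "rotation" of the camera in the world. Camera axes: x right, y down, z forward; pixel columns grow to the right and rows downward; lengths in mm; the calibration is good to about 2 mm. A picture is of the moment at which its call begins: read the wrist's pose just before it. calibration takes no time and is no camera call; for the wrist camera it gives the pose at the moment of the call.
A pose or a line that the arm cannot do raises arm.Unreachable and nothing moves.
- arm.finish_job(): hands the job in; it is judged then, once.
The state is a dict: "t": time; "q": joint angles; "qd": joint speeds; "tau": joint torques, N m; "tool_pos": TCP position; "tool_rot": TCP orientation; "wrist_force": force on the tool from outside, world axes, zero at the start; "moment": the same for the moment, N m; "grip_width": opening from 0.0 (shut) to 1.0 (fully open); "grasp_force": force on a finger pad.
Only numpy, scipy, OpenCV 4.12 (cv2) and the standard library are available. Lean on these libraries where they do the work, as an engineer would, in place of code of your own. Each camera call takes 0.05 s, during which the arm holds its last target. There are 200 camera calls.

## Working session

There is one attempt and no reset: what is moved stays moved. The work goes in short steps, each a Python script; the robot and the scene stay as the last script left them, time stands still between calls to the robot, and variables do not carry over. Pictures are saved under pics/ and viewed, at most 14 in all, crops included, and the job is handed in when it is done.

```bash
mkdir -p pics; ls
python3 - <<'E'
from cell import arm,get_image,calibration
import cv2,numpy as np
for n in("scene","side"):
    p,d=get_image(n); np.savez(n+"0.npz",p=p,d=d)
    cv2.imwrite(f"pics/{n}0.png",p[:,:,::-1]); c=calibration(n); print(n,c)
s=arm.get_state();print(s["t"],s["tool_pos"],s["tool_rot"])
E
```

```text
pics
scene {'fx': 452.42400136471093, 'fy': 452.42400136471093, 'cx': 281.2183434570209, 'cy': 209.5179974370202, 'D': array([-0.02053579,  0.        ,  0.        ,  0.        ,  0.        ]), 'xyz': array([991.55359223, 204.7953697 , 984.72401011]), 'rotation': array([-0.14007255,  0.54540082,  0.79942554, -0.2093715 ])}
side {'fx': 522.6647352788134, 'fy': 522.6647352788134, 'cx': 281.3682352639733, 'cy': 212.62940926360176, 'D': array([-0.13849722,  0.        ,  0.        ,  0.        ,  0.        ]), 'xyz': array([-211.51821006,  668.45150774,  878.54627044]), 'rotation': array([ 0.15624997, -0.35420446,  0.84072012, -0.37856946])}
0.1 [ 283.01264738 -584.54893486  230.38110532] [-8.18350881e-04  9.74687371e-01  2.23570573e-01 -2.42475141e-04]
```

View pics/scene0.png

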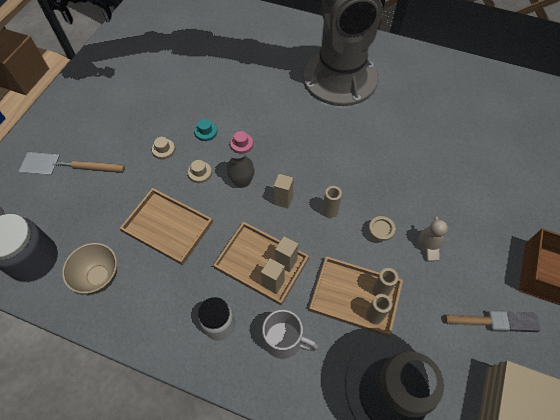

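View pics/side0.png

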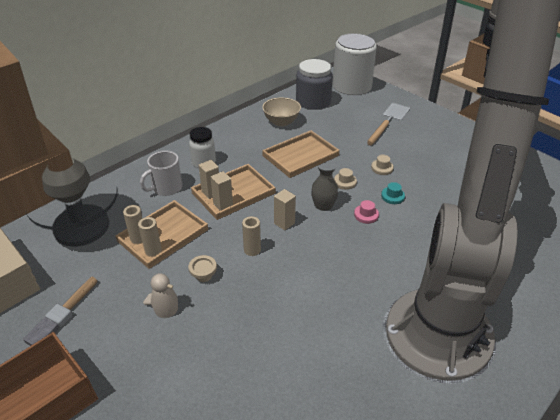

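The scene view shows these candidates. Brim-down caps: tan at (162,147) and (199,170), with turquoise (205,130) and pink (241,142) look-alikes to leave alone. The cap_up is at (382,229), the loose square prop at (284,190) and the loose tube at (332,201). The fixed pairs are in the trays at (280,262) and (385,295). The vase is at (240,170), the bird at (433,235), and the empty tray at (167,225).

```bash
cat > h.py <<'E'
import numpy as np,cv2
from scipy.spatial.transform import Rotation as R
from cell import arm,get_image,calibration
def cloud(d,c):
    h,w=d.shape; u,v=np.meshgrid(np.arange(w),np.arange(h))
    K=np.array([[c["fx"],0,c["cx"]],[0,c["fy"],c["cy"]],[0,0,1]])
    n=cv2.undistortPoints(np.stack([u,v],-1).reshape(-1,1,2).astype(float),K,np.array(c["D"])).reshape(h,w,2)
    P=np.dstack([n*d[...,None],d])
    q=c["rotation"]; Rm=R.from_quat([q[1],q[2],q[3],q[0]]).as_matrix()
    W=P@Rm.T+c["xyz"]; W[d<=0]=np.nan
    return W
E
cat > m.py <<'E'
from h import *
H={}
for n in("scene","side"):
    z=np.load(n+"0.npz"); W=cloud(z["d"],calibration(n)); p=z["p"]
    ok=(W[...,2]>-10)&(W[...,2]<5)&(W[...,0]>300)&(W[...,0]<900)&(abs(W[...,1])<500)
    print(n,"table z",np.median(W[ok][:,2]),W[ok][:,2].std())
    hsv=cv2.cvtColor(p,cv2.COLOR_RGB2HSV)
    Z=W[...,2]; m=((Z>9)&(Z<200)&(W[...,0]>300)&(W[...,0]<900)&(abs(W[...,1])<550)).astype(np.uint8)
    k,l,s,_=cv2.connectedComponentsWithStats(m)
    for i in range(1,k):
        if s[i,4]<60: continue
        q=W[l==i]; zt=np.percentile(q[:,2],97); t=q[q[:,2]>zt-5]
        (cx,cy),(a,b),an=cv2.minAreaRect(t[:,:2].astype(np.float32))
        print(n,s[i,:5],"ztop %.0f"%zt,"rect",np.round([cx,cy,a,b,an],1),"full",np.round(cv2.minAreaRect(q[:,:2].astype(np.float32))[0]),np.median(hsv[l==i],0))
E
python3 m.py
```

```text
scene table z 0.6607936029843131 1.912100603524298
scene [195 119  22  22 352] ztop 40 rect [ 330.5 -282.9   36.8   34.5   71.4] full [ 335. -279.] [ 90. 152. 127.]
scene [230 131  23  22 364] ztop 39 rect [ 332.6 -174.1   35.7   35.    68.6] full [ 339. -172.] [170. 102. 178.]
scene [152 137  23  21 373] ztop 40 rect [ 427.5 -361.6   33.9   36.6    9.6] full [ 430. -359.] [ 19.  57. 173.]
scene [227 155  28  32 654] ztop 112 rect [ 452.9 -117.7   14.4   26.    32.9] full [ 444. -123.] [23. 22. 56.]
scene [ 74 161  51  11 352] ztop 24 rect [ 541.3 -487.7   16.8  129.7   16.6] full [ 541. -489.] [ 16.  102.  136.5]
scene [188 160  24  22 398] ztop 39 rect [ 458.2 -237.4   36.2   34.8   37.5] full [ 461. -234.] [ 19.  56. 170.]
scene [274 174  20  33 543] ztop 93 rect [456.3  -4.5  39.5  37.3   4.5] full [456.  -4.] [19. 55. 86.]
scene [323 186  19  31 472] ztop 92 rect [443.6 114.1  38.2  37.6  22.2] full [444. 115.] [19. 51. 80.]
scene [120 188  93  76 879] ztop 24 rect [ 627.9 -241.8  183.   131.7   82.4] full [ 628. -242.] [ 16. 101. 134.]
scene [   0  214   57   68 2956] ztop 133 
[... 2443 characters left out ...]
2 4.100e+01 5.000e-01] full [631. 238.] [ 17.  58. 101.]
side [355 200  23  23 349] ztop 38 rect [ 334.6 -173.5   32.5   38.2   20.5] full [ 332. -168.] [170. 100. 193.]
side [242 216  19  38 602] ztop 91 rect [443.3 114.6  38.3  41.7  30.1] full [443. 116.] [ 18.  54. 102.]
side [  0 227  40  62 280] ztop 92 rect [754.3 546.5   6.9 152.6  89.9] full [765. 544.] [ 18.  55. 123.]
side [188 255  29  25 552] ztop 38 rect [458.9 247.7  61.3  61.4  52.4] full [459. 248.] [ 18.  56. 186.]
side [143 274  35  43 955] ztop 101 rect [441.5 364.2  26.8  30.4  68.2] full [448. 372.] [ 16.  34. 123.]
side [ 51 277  47  47 561] ztop 23 rect [592.4 497.5  41.9 126.   21.2] full [595. 498.] [ 16.  87. 148.]
```

```bash
cat >> h.py <<'E'
def ori(a):  # tool down, fingers closing along world angle a; the half turn nearest the present wrist angle
    best=None
    for b in(a,a+np.pi):
        y=np.array([np.cos(b),np.sin(b),0]); z=np.array([0,0,-1.]); x=np.cross(y,z)
        q=R.from_matrix(np.c_[x,y,z]).as_quat()
        yield [q[3],q[0],q[1],q[2]]
def go(p,a):
    c=[]
    for o in ori(a):
        j=arm.solve_ik(p,o)
        if j is not None: c.append((np.abs(np.array(j)).max(),np.abs(np.array(j)-arm.get_state()["q"]).max(),o))
    o=min(c,key=lambda t:t[1]+(10 if t[0]>2.85 else 0))[2]
    arm.move_ptp(p,o)
def rep(s):
    t=arm.get_state(); print(s,"t%.1f"%t["t"],np.round(t["tool_pos"],1),"w%.3f"%t["grip_width"],"g%.0f"%t["grasp_force"],"F",np.round(t["wrist_force"],1))
def pick(x,y,a,z,hi=225,force=40):
    go([x,y,hi],a); arm.servo_line([x,y,z+25],max_speed=200); arm.servo_line([x,y,z],max_speed=60); rep("at")
    arm.grasp(force); rep("grip"); arm.servo_line([x,y,z+20],max_speed=60); arm.servo_line([x,y,hi],max_speed=200); rep("up")
def place(x,y,a,z,hi=225):
    go([x,y,hi],a); arm.servo_line([x,y,z+20],max_speed=200); arm.servo_line([x,y,z],max_speed=30); rep("down")
    arm.sleep(.2); arm.let_go(); arm.servo_line([x,y,z+25],max_speed=80); arm.servo_line([x,y,hi],max_speed=200); rep("off")
def shot(name,tag,crop=None,s=1):
    c=calibration(name); p,d=get_image(name); np.savez(tag+".npz",p=p,d=d)
    q=p if crop is None else p[crop[1]:crop[3],crop[0]:crop[2]]
    cv2.imwrite(f"pics/{tag}.png",cv2.resize(q,None,fx=s,fy=s,interpolation=cv2.INTER_CUBIC)[:,:,::-1]); return p,d,c
E
python3 - <<'E'
import cv2
p=cv2.imread('pics/scene0.png')[110:260,135:460]
cv2.imwrite('pics/crop0.png',cv2.resize(p,None,fx=2.4,fy=2.4,interpolation=cv2.INTER_CUBIC))
E
```

```text
(no output)
```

View pics/crop0.png

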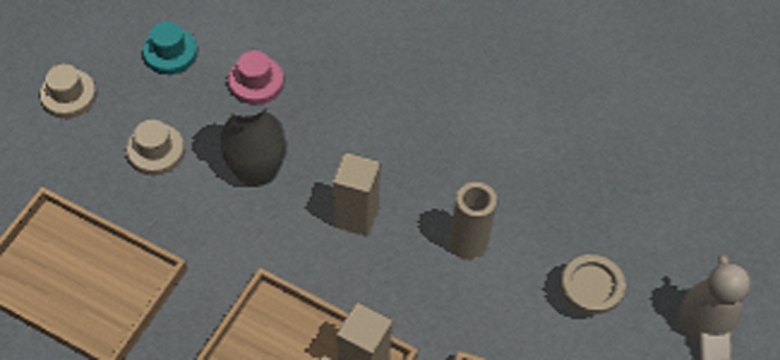

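The crop confirms the choice: two tan brim-down caps at (65,87) and (153,145), the cap_up with its recess facing up at (593,283), the square prop at (357,195) and the tube at (474,220). I'll pick the square prop first.

Run:
```python
from h import *
r=np.radians
pick(456.5,-3.8,r(2),42)
place(627.3,-32.4,r(-8),48)
pick(443.5,114.4,0,42)
place(633,195.5,r(1),48)
shot("scene","s1",(120,110,460,340),2.3)
```

```text
at t3.8 [456.3  -3.7  41.7] w1.002 g0 F [ 0.6 -1.1 -0.3]
grip t4.3 [456.9  -3.8  42.3] w0.437 g41 F [-1.1  0.3  3.1]
up t5.7 [455.4  -3.9 223.7] w0.446 g40 F [-0.1  0.2 -2.9]
down t8.2 [627.4 -32.3  47.9] w0.442 g40 F [-0.4  0.1 -1.9]
off t10.3 [626.3 -32.6 223.4] w0.998 g0 F [ 0.3 -0.3 -0.2]
at t12.8 [443.3 114.5  41.7] w1.001 g0 F [0.1 0.6 0.4]
grip t13.2 [443.7 114.5  42.4] w0.462 g40 F [-1.4  0.7  5.3]
up t14.7 [442.5 114.1 223.8] w0.462 g40 F [ 0.9  0.5 -1.1]
down t17.3 [633.1 195.6  47.9] w0.459 g40 F [ 0.7 -0.2 -2.4]
off t19.4 [632.2 194.9 223.4] w0.997 g0 F [ 0.2  0.9 -0.1]
```

View pics/s1.png

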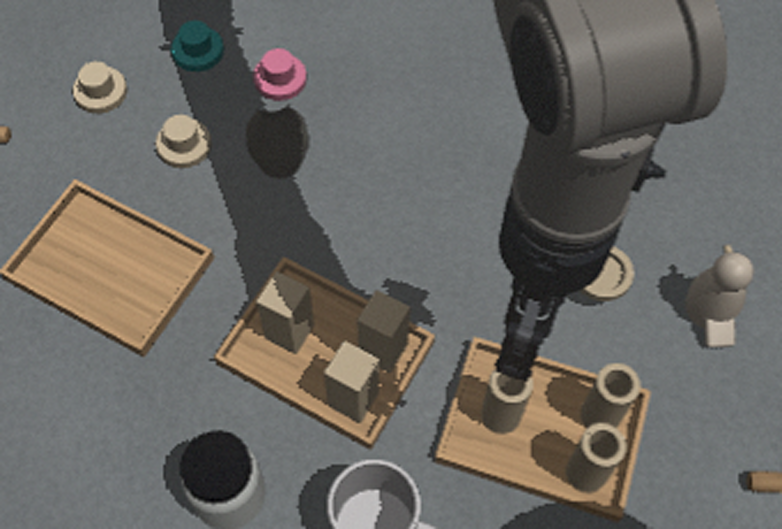

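The picture shows the square prop upright in the square tray at (285,312) and the tube upright in the round tray at (508,400). Next is the first cap.

```bash
cat >> h.py <<'E'
def top(name,tag,x,y,zlo,zhi,rad=40):
    p,d,c=shot(name,tag); W=cloud(d,c); m=(W[...,2]>zlo)&(W[...,2]<zhi)&(np.hypot(W[...,0]-x,W[...,1]-y)<rad)
    t=W[m]; b=cv2.minAreaRect(t[:,:2].astype(np.float32)); print(name,m.sum(),"z",np.round(np.median(t[:,2]),1),np.round(b[0],1),np.round(b[1],1)); return b[0]
E
python3 - <<'E'
from h import *
r=np.radians
pick(458.4,-236.8,0,15)
place(628,-241,r(-8),21)
go([500,100,250],0)
for n in("scene","side"): top(n,n+"2",628,-241,36,48); top(n,n+"2u",458.6,246.7,32,45)
shot("scene","s2",(110,110,350,290),3)
E
```

```text
at t22.8 [ 458.3 -236.6   14.7] w1.001 g0 F [ 0.6  0.1 -0.7]
grip t23.3 [ 458.7 -237.    15.4] w0.409 g40 F [-0.9 -0.7  4.6]
up t24.9 [ 457.4 -236.5  223.7] w0.405 g40 F [ 0.   0.3 -0.3]
down t27.5 [ 628.1 -240.9   20.9] w0.406 g40 F [-0.4 -0.4 -1.3]
off t29.7 [ 627.  -241.   223.4] w1.001 g0 F [-0.7 -0.6 -0.4]
scene 176 z 41.4 [ 627.8 -241.3] [35.3 35.7]
scene 266 z 36.0 [458.3 245.9] [60.5 60.1]
side 93 z 41.0 [ 627.6 -240.9] [37.  37.1]
side 266 z 35.6 [459.2 248.6] [60.6 62.4]
```

View pics/s2.png

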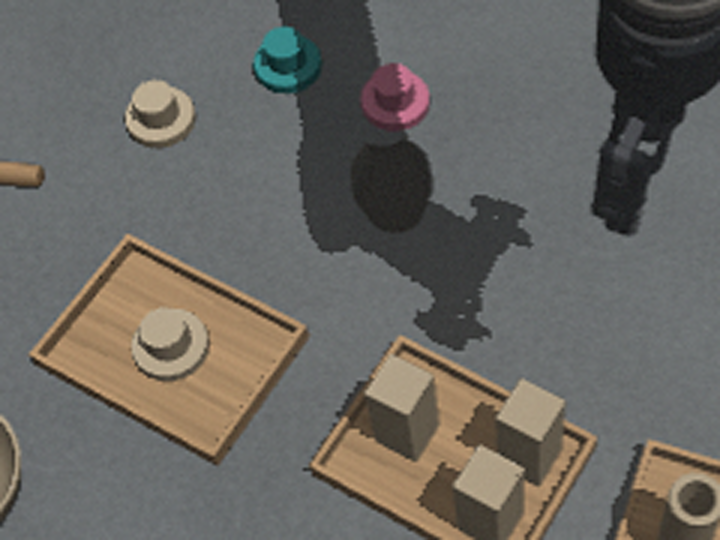

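The first cap stands brim down in the empty tray at (168,340). Its measured position, (627.7, -241.1), is within 1 mm of the target. Next are cap_up, gripped by its brim, and then the last cap.

Run:
```python
from h import *
r=np.radians
pick(458.7,247.2,0,5)
place(627.8,-241.1,r(-8),47)
go([500,100,250],0)
for n in("scene","side"): top(n,n+"3",628,-241,68,85); top(n,n+"3b",427,-361,32,42)
shot("scene","s3",(110,110,350,290),3)
```

```text
at t33.7 [458.5 247.3   4.7] w1.002 g0 F [ 0.  -0.5  1. ]
grip t34.1 [459.  247.4   5.7] w0.708 g43 F [-1.4 -0.5  5.5]
up t35.7 [458.  246.5 223.8] w0.709 g43 F [-0.5 -0.4 -1.8]
down t39.3 [ 627.9 -241.1   46.9] w0.706 g43 F [-0.1  0.6 -1.1]
off t41.3 [ 626.9 -241.3  223.5] w1.002 g0 F [-0.6  0.6  0.6]
scene 516 z 74.5 [ 627.3 -241.7] [61.4 60. ]
scene 135 z 37.2 [ 425.7 -362.5] [37.4 34.9]
side 247 z 74.4 [ 627.1 -241.1] [61.  62.9]
side 84 z 35.1 [ 427.6 -360. ] [33.8 37.3]
```

View pics/s3.png

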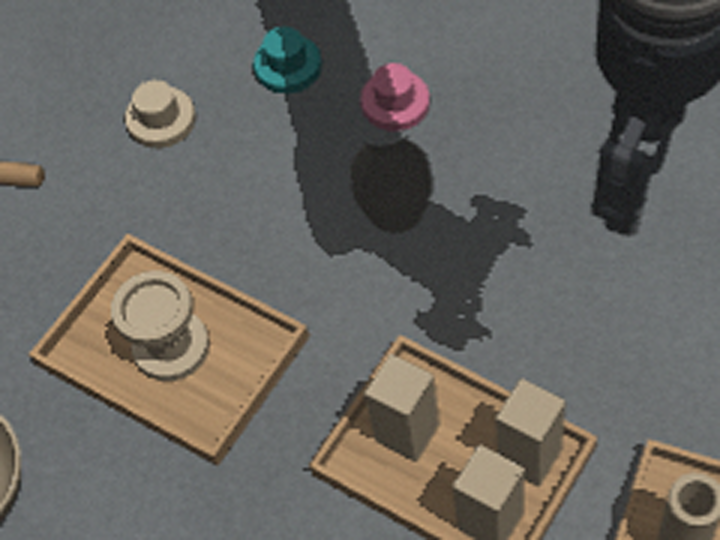

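The inverted cap sits centred on the first, with its top ring at (152,305). Now the last cap.

Run:
```python
from h import *
r=np.radians
pick(427,-361,0,15,hi=240)
place(627.4,-241.3,r(-8),93,hi=240)
go([500,100,250],0)
for n in("scene","side"): top(n,n+"4",628,-241,104,122)
shot("scene","s4",(110,100,460,350),2.2)
```

```text
at t46.3 [ 427.  -360.8   14.7] w1.005 g0 F [ 0.3 -0.6  0.4]
grip t46.8 [ 427.4 -361.2   15.5] w0.407 g40 F [ 0.7 -0.3  4.1]
up t48.5 [ 426.1 -360.7  238.7] w0.406 g40 F [-0.8  0.2 -1.1]
down t51.0 [ 627.5 -241.2   92.9] w0.407 g40 F [ 0.1 -0.4 -1.2]
off t53.0 [ 626.5 -241.5  238.5] w1.000 g0 F [0.3 0.9 0.4]
scene 216 z 113.8 [ 627.2 -241.5] [35.6 36.2]
side 95 z 111.5 [ 627.2 -240. ] [33.5 34.9]
```

View pics/s4.png

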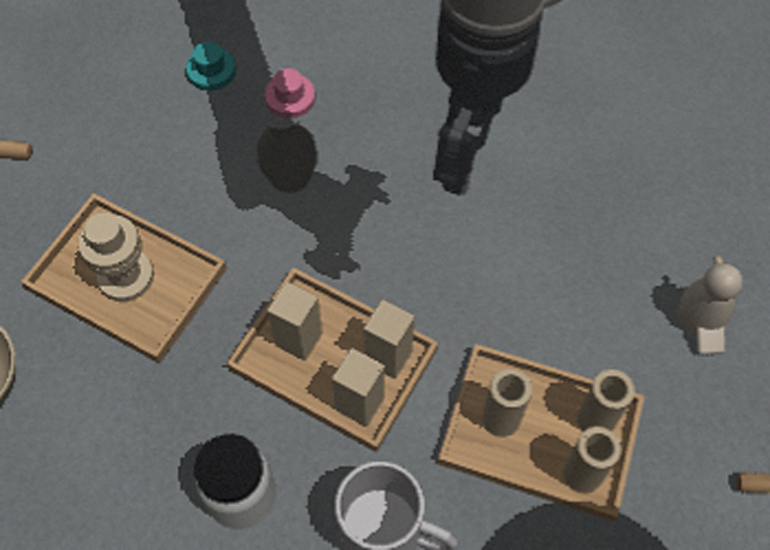

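The three caps are stacked and centred at (110,250), with the top at z ≈ 113 as expected. The prop at (295,320) and the tube at (508,400) stand upright, and the vase and bird have not moved.

```bash
python3 -c "
from cell import arm
print(arm.finish_job())"
```

```text
the job is handed in; nothing more can be done
None
```

The job is handed in after about 53 s on the robot's clock: square prop and tube upright in their trays, the three caps in one stack centred to about 1 mm in the empty tray, vase and bird left untouched; no verdict was returned.

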